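# Nest the weighing pans with their handles fanned out under the rack

### The arm

A 6-joint arm with a two-finger parallel gripper is mounted at the origin on the work surface. World frame = base frame: x ahead of the robot, y to its left, z up, the work surface at z = 0. Lengths are in m, angles in rad, forces in N, time in s.
With the tool pointing down it reaches from about 0.25 to 0.775 m from the base axis. Payload 4 kg.
Tool frame: the origin (TCP) lies at the very end of the fingers, on their centre line; the grasp point (between the pads) lies 19 mm behind it; z points along the fingers, y is the line along which they close (so a half turn about z gives the same grasp; the last joint's range is limited). The gripper opens to 94 mm and grips with 3 to 60 N. Pads are 16 mm wide; open, the fingers measure 119 mm over their backs; the gripper's body (75 mm by 177 mm) begins 78 mm behind the grasp point.
Start: joints at [1.234, 0.087, 1.371, -0, 1.684, -0.103], TCP at [0.127, 0.535, 0.206] pointing down, gripper open.
Joint ranges: [-3.1, 3.1], [-0.76, 2.03], [0.27, 2.55], [-1.08, 4.22], [0.17, 2.65], [-2.57, 2.57]. Speed limits (rad/s): [2.79, 2.79, 3.14, 3.14, 3.14, 3.14].

### API

Orientations are given as [roll, pitch, yaw] about the fixed x, y, z axes, in that order (R = Rz(yaw) Ry(pitch) Rx(roll)).
In Python, from bench import robot, snapshot, finder gives the robot as it stands.
- The arm moves only by the tool drive_tool, never from a script. Its argument "deltas" is text: rows parted by semicolons, each of 7 numbers parted by spaces: the shift along the tool's x, y, z each as a share of 100 mm, from -1 to 1, then the turn, a rotation vector about the tool's x, y, z each as a share of 90 degrees, from -1 to 1, then the finger opening in mm, from 0 to 94. In form: tx ty tz rx ry rz gripper; .... A call has 1 to 5 rows; each row is the pose to reach, as a shift and turn from the pose commanded when the call began, along the tool's axes at that moment; what a row does not reach only later rows make up. A row lasts 1/10 s, in which the tool goes at most 50 mm and 8.59 degrees, less where a joint would pass 70% of its speed; a pose out of reach is approached as far as the arm can. A call with a number of a shift or a turn outside -1 to 1 is refused whole. A call with a gripper value outside its range is refused whole. The fingers move at their own pace and stop on an object; the grip force is fixed at half the most. Time passes only in rows, so rows that repeat a pose let the fingers close. It gives the time, the measured TCP pose, the force, the opening and the grip force at its end, in the units of the state.
- robot.get_obs(): the state, without advancing time (a new reading comes with each control period).
- snapshot(name): name is "scene" or "top" or "wrist"; returns a dict with "img" (480x640x3 uint8, red, green, blue), "fx", "fy", "cx", "cy" (pixels), "D" ([k1, k2, p1, p2, k3] as OpenCV has them; the pictures are not rectified), "T" (4x4, takes a point from camera to world coordinates); the wrist camera has in their place "hand_eye" (4x4, takes a point from camera to tool coordinates, whose origin is the TCP and whose axes are the flange's). Camera axes: x right, y up, looking along -z (the intrinsics and any distortion apply to the point x, -y, -z); pixel columns grow to the right and rows downward; lengths in m; the calibration is good to about 2 mm. A picture is of the moment at which its call begins: read the wrist's pose just before it. There is no depth.
- robot.close_job(): hands the job in; it is judged then, once.
Trained networks look in the newest picture that a camera, given by its name, has taken for a name from the list of things; names that differ only in an ending like _2 or _b are one class to them, and where a whole thing is asked for, a point or a joint stands for the part that bears it (a point fixed in the world has none). Each returns a list of dicts, best first, with "confidence" (0 to 1); they miss things now and then, are a little off and sometimes report something else, mostly with a low value. They report only what shows in the picture. A call takes as long as a camera call.
- finder.look_for(camera, thing): "xy" ([column, row] in pixels, amid what is visible of it).
- finder.masks_of(camera, thing): "region" (480x640 bool, what is visible of it) and "xy" ([column, row] in pixels, amid what is visible of it).
- finder.landmark_of(camera, thing): "xy" ([column, row] in pixels: a listed point, or the origin of a listed thing).
The state is a dict: "time": time; "joint_positions": joint angles; "qvel": joint speeds; "joint_torque": joint torques, N m; "tool_pos": TCP position; "ee_rot": TCP orientation; "wrist_force": force on the tool from outside, world axes, zero at the start; "wrist_torque": the same for the moment, N m; "width": finger opening in m; "finger_force": force on a finger pad.
Only numpy, scipy, OpenCV 4.12 (cv2) and the standard library are available. Lean on these libraries where they do the work, as an engineer would, in place of code of your own. Each camera call takes 0.05 s, during which the arm holds its last target. There are 200 camera calls.

### The job

Draw the medium and the small steel weighing pan out from under the wire rack by their handles and stand each on the open bench in front; let go, take it again by its lug and nest it in the largest pan where that stands: the medium fully home in the large, the small fully home in the medium, all upright. Turn them so that every handle reaches in under the rack and the handles are fanned out, none over or against another, with a good finger's width between their ends. Leave the large pan where it is and do not disturb the bottle, the jar or the brass weight.

Things in the scene. Friction and masses are not known exactly. Their poses are not given: they have to be found in the camera images.
- large: the largest round open steel pan: outer diameter 124 mm, inner 118, rim at 48 mm, floor 4 mm thick, outside tapering in 4 mm over the lowest 14 mm; about 600 g. Origin: centre of underside; z up its axis, +x along its handle. No lug. Starts upright just in front of the rack, its handle already under it, up to about 45 degrees off straight in.
- medium: the medium round open steel pan: outer diameter 102 mm, inner 96, rim at 54 mm, floor 4 mm thick, outside tapering in 4 mm over the lowest 14 mm; about 280 g. Origin: centre of underside; z up its axis, +x along its handle. A lug opposite the handle. Starts under one end of the rack, the outer half or more of its handle sticking out to the robot.
- small: the small round open steel pan: outer diameter 80 mm, inner 74, rim at 60 mm, floor 4 mm thick, outside tapering in 4 mm over the lowest 14 mm; about 220 g. Origin: centre of underside; z up its axis, +x along its handle. A lug opposite the handle. Starts under the other end of the rack (ends vary), its handle sticking out likewise.
- large_tip (a point): middle of the outer end of the largest pan's handle, 140 mm from its axis, at rim height. All handles: level straight bars 12 mm wide, 16 mm tall, from the wall outwards, mid-height at rim height.
- medium_tip (a point): middle of the outer end of the medium pan's handle, 140 mm from its axis, at rim height. When home, its underside is 4 mm over the large one's underside and its handle and lug pass 2 mm over the large rim; the two handles overlap 6 mm in height, so neither can lie over the other.
- small_tip (a point): middle of the outer end of the small pan's handle, 140 mm from its axis, at rim height. When home, its underside is 4 mm over the medium one's underside and its handle and lug pass 2 mm over the medium rim; the two handles overlap 6 mm in height.
- medium_lug (a point): middle of the medium pan's lug: a bar stub 12 mm wide, 16 mm tall, along the pan's -x from the wall to 85 mm from the axis; this point is 69 mm from the axis, at rim height
- small_lug (a point): middle of the small pan's lug: a bar stub 12 mm wide, 16 mm tall, along the pan's -x from the wall to 74 mm from the axis; this point is 58 mm from the axis, at rim height
- rack: fixed rack of thin dark steel bars over the back of the bench, 188 mm deep (its x), 860 mm long (its y), underside 157 mm and top 171 mm over the bench. Origin on the bench under its middle, x away from the robot; front edge at its x = -94 mm. Four 14 mm legs at its x = -80 and 85, y = -425 and 425 mm; else open all round.
- bottle: bystander: amber reagent bottle, 60 mm in diameter, 130 mm tall; origin centre of the underside. The three bystanders share out three places: left and right in front of the ends of the rack, and under the middle of the rack, behind the large pan.
- jar: bystander: white jar with a lid, 68 mm in diameter, 85 mm tall; origin centre of the underside
- weight: bystander: brass calibration weight with a knob, 50 mm in diameter, 72 mm tall; origin centre of the underside

How it is judged:
On the way:
1. the medium pan stands on the bench, out in front of the rack, let go (height (world z) of medium below 0.004 m and angle between medium's own z axis and vertical below 0.06 rad and x of medium in the frame of rack below -0.12 m and linear speed of medium below 0.02 m/s and contact force between the fingers and medium below 0.1 N), for 0.2 s.
At the end, for the whole second after the job is handed in: Medium rests on the large pan's floor, small on the medium's (2.5 mm; axes within 13 mm; tilt < 0.06 rad), at rest; handle ends over 30 mm apart from above, all behind the rack's front bar; large upright, within 30 mm of its start; bystanders upright, none shifted over 30 mm (z of medium in the frame of large between 0.001 and 0.0065 m and horizontal distance between medium and large below 0.013 m and angle between each of medium, small, large's own z axis and vertical below 0.06 rad and linear speed of each of medium, small below 0.02 m/s and z of small in the frame of medium between 0.001 and 0.0065 m and horizontal distance between small and medium below 0.013 m and horizontal distance between large_tip and medium_tip above 0.03 m and horizontal distance between each of large_tip, medium_tip and small_tip above 0.03 m and x of each of large_tip, medium_tip, small_tip in the frame of rack above -0.09 m and distance of large from where it was at the start of the episode below 0.03 m and height (world z) of large below 0.006 m and angle between each of bottle, jar, weight's own z axis and vertical below 0.1 rad); the robot touches nothing.
It fails at once if a bystander (bottle, jar or weight) is shifted by more than 30 mm (distance of any of bottle, jar, weight from where it was at the start of the episode above 0.03 m).
It also fails if it takes over 72 s, if anything falls off the work surface, if the arm or the gripper's body presses on something with over 40 N, if the wrist force passes 120 N, or if a joint passes its speed limit or range.

## Working session

There is one attempt and no reset: what is moved stays moved. The work goes in short steps, Python scripts to look and compute and a tool call to move; the robot and the scene stay as the last step left them, time stands still between calls to the robot, and variables do not carry over. Pictures are saved under pics/ and viewed, at most 12 in all, crops included, and the job is handed in when it is done.

Besides the shell and the picture viewer there is one more tool, called after "Emit:" as name(argument=value, ...), one argument or row to a line, values as JSON. drive_tool: Moves the arm, as the interface text tells. Shift numbers are shares of 100 mm and turn numbers shares of 90 degrees, none past 1 either way. Its arguments: {"type":"object","properties":{"deltas":{"type":"string"}},"required":["deltas"]}

```bash
mkdir -p pics; ls; cat > h.py <<'E'
import numpy as np, cv2
from bench import robot, snapshot, finder
from scipy.spatial.transform import Rotation as R
def tool():
    o=robot.get_obs(); T=np.eye(4); T[:3,:3]=R.from_euler('xyz',o['ee_rot']).as_matrix(); T[:3,3]=o['tool_pos']; return T
def snap(c):
    Tt=tool(); s=snapshot(c)
    if 'T' not in s: s['T']=Tt@s['hand_eye']
    return s
def pt(s,xy,z):
    K=np.array([[s['fx'],0,s['cx']],[0,s['fy'],s['cy']],[0,0,1.]])
    u=cv2.undistortPoints(np.array([[xy]],float),K,np.array(s['D'],float))[0,0]
    d=s['T'][:3,:3]@np.array([u[0],-u[1],-1]); o=s['T'][:3,3]
    return o+d*(z-o[2])/d[2]
def proj(s,P):
    K=np.array([[s['fx'],0,s['cx']],[0,s['fy'],s['cy']],[0,0,1.]])
    c=np.linalg.inv(s['T'])@np.append(P,1)
    return cv2.projectPoints(np.array([[[c[0],-c[1],-c[2]]]]),np.zeros(3),np.zeros(3),K,np.array(s['D'],float))[0][0,0]
Z=dict(large=0,medium=0,small=0,large_tip=.048,medium_tip=.054,small_tip=.06,medium_lug=.054,small_lug=.06,rack=0,bottle=0,jar=0,weight=0)
def marks(c,names,z=Z):
    s=snap(c)
    for n in names:
        for d in finder.landmark_of(c,n)[:2]:
            print(c,n,np.round(d['xy'],0),round(d['confidence'],2),np.round(pt(s,d['xy'],z[n]),3))
    return s
E
python3 - <<'E'
from h import *
for c in ('top','scene'):
    s=marks(c,Z); cv2.imwrite(f'pics/{c}0.png',s['img'][:,:,::-1]); print(s['T'][:3,3])
o=robot.get_obs();print(o['time'],o['tool_pos'],o['ee_rot'],o['width'])
E
```

```text
pics
top large [311. 265.] 0.86 [0.493 0.026 0.   ]
top medium [196. 219.] 0.56 [0.604 0.32  0.   ]
top small [414. 210.] 0.92 [ 0.639 -0.233  0.   ]
top large_tip [306. 266.] 0.75 [0.487 0.04  0.048]
top large_tip [335. 219.] 0.68 [ 0.605 -0.029  0.048]
top medium_tip [187. 272.] 0.72 [0.467 0.327 0.054]
top small_tip [312. 184.] 0.74 [0.687 0.028 0.06 ]
top medium_lug [199. 185.] 0.96 [0.682 0.305 0.054]
top medium_lug [184. 273.] 0.28 [0.466 0.335 0.054]
top small_lug [413. 187.] 0.91 [ 0.687 -0.219  0.06 ]
top small_lug [498. 295.] 0.55 [ 0.425 -0.433  0.06 ]
top bottle [496. 294.] 0.89 [ 0.425 -0.447  0.   ]
top bottle [414. 206.] 0.51 [ 0.647 -0.235  0.   ]
top jar [144. 297.] 0.79 [0.405 0.446 0.   ]
top weight [314. 184.] 0.68 [0.699 0.022 0.   ]
top weight [183. 272.] 0.39 [0.469 0.348 0.   ]
[0.44940972 0.02492007 1.39450688]
scene large [346. 251.] 0.72 [0.499 0.037 0.   ]
scene medium [395. 348.] 0.69 [0.608 0.316 0.   ]
scene small [246. 220.] 0.91 [ 0.629 -0.222  0.   ]
scene large_tip [296. 246.] 0.84 [ 0.61  -0.026  0.048]
scene large_tip [227. 216.] 0.41 [ 0.681 -0.224  0.048]
scene medium_tip [449. 306.] 0.83 [0.471 0.339 0.054]
scene small_tip [395. 345.] 0.73 [0.633 0.331 0.06 ]
scene small_tip [271. 179.] 0.59 [ 0.514 -0.255  0.06 ]
scene medium_lug [372. 349.] 0.65 [0.673 0.306 0.054]
scene medium_lug [224. 216.] 0.48 [ 0.69  -0.222  0.054]
scene small_lug [222. 217.] 0.85 [ 0.696 -0.218  0.06 ]
scene small_lug [273. 175.] 0.61 [ 0.499 -0.264  0.06 ]
scene bottle [260. 152.] 0.7 [ 0.426 -0.44   0.   ]
scene jar [498. 335.] 0.84 [0.411 0.444 0.   ]
scene weight [281. 290.] 0.63 [0.699 0.026 0.   ]
[1.10473862 0.67068555 0.99909616]
1.3 [0.12744145 0.53504792 0.20550691] [3.14149946e+00 6.88617385e-05 2.90781459e+00] 0.09380833350746821
```

View pics/top0.png

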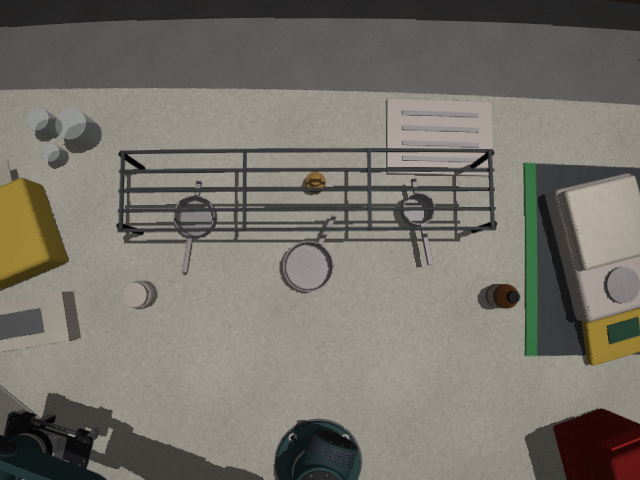

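View pics/scene0.png

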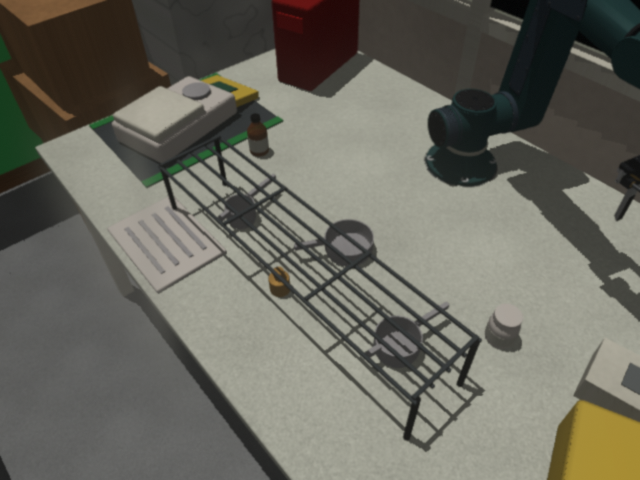

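The top picture shows medium at (196,216) with its handle to (185,272), and small at (417,209) with its handle to (429,264). Large is at (307,267) with its handle to (333,218), and the rack's front bar runs (122,231)–(494,228). The landmarks for both pans match the picture.

```bash
python3 - <<'E'
from h import *
s=snap('top')
for n,xy,z in [('rackFL',(122,231),.171),('rackFR',(494,228),.171),('rackBL',(122,152),.171),('rackBR',(492,151),.171),('large c',(307.5,267),.048),('large tip',(333,218),.048),('med c',(196,216),.054),('med tip',(185,272),.054),('small c',(417,209),.06),('small tip',(429,264),.06)]:
    print(n,np.round(pt(s,xy,z),3))
T=tool();print(np.round(T,3)); print(np.round(T[:3,:3].T@(np.array([.48,.332,.206])-T[:3,3]),3)); print(np.round(snap('wrist')['hand_eye'],3))
E
```

```text
rackFL [0.555 0.452 0.171]
rackFR [ 0.578 -0.386  0.171]
rackBL [0.736 0.461 0.171]
rackBR [ 0.755 -0.384  0.171]
large c [0.486 0.035 0.048]
large tip [ 0.607 -0.025  0.048]
med c [0.605 0.309 0.054]
med tip [0.468 0.332 0.054]
small c [ 0.632 -0.23   0.06 ]
small tip [ 0.498 -0.26   0.06 ]
[[-0.973  0.232  0.     0.127]
 [ 0.232  0.973  0.     0.535]
 [ 0.     0.    -1.     0.206]
 [ 0.     0.     0.     1.   ]]
[-0.39  -0.116 -0.001]
[[ 0.     0.958  0.288  0.084]
 [ 1.    -0.     0.    -0.   ]
 [ 0.     0.288 -0.958 -0.179]
 [ 0.     0.     0.     1.   ]]
```

Emit:
drive_tool(
  deltas="-0.5 -0.15 0 0 0 -0.044 50; -1 -0.29 0 0 0 -0.044 50",
)

```text
time: 1.6
tool_pos: [0.2143, 0.4856, 0.2054]
ee_rot: [3.141, 0.0, 2.982]
wrist_force: [0.9, 0.4, 0.0]
width: 0.0813
finger_force: 0.0
```

Emit:
drive_tool(
  deltas="-0.5 -0.1 0 0 0 0 50; -1 -0.2 0 0 0 0 50",
)

```text
time: 1.8
tool_pos: [0.3093, 0.4494, 0.2058]
ee_rot: [3.141, 0.0, 2.978]
wrist_force: [0.6, 0.6, 0.5]
width: 0.0654
finger_force: 0.0
```

Emit:
drive_tool(
  deltas="-0.5 -0.1 0 0 0 0 50; -1 -0.2 0 0 0 0 50",
)

```text
time: 2.0
tool_pos: [0.4031, 0.4139, 0.2057]
ee_rot: [3.141, 0.0, 2.977]
wrist_force: [0.5, 0.9, 0.1]
width: 0.0509
finger_force: 0.0
```

Emit:
drive_tool(
  deltas="-0.45 -0.1 0 0 0 0 50; -0.9 -0.2 0 0 0 0 50;-0.9 -0.2 0 0 0 0 50",
)

```text
time: 2.3
tool_pos: [0.4916, 0.3771, 0.2041]
ee_rot: [-3.14, 0.001, 2.97]
wrist_force: [1.2, 0.5, -0.3]
width: 0.0498
finger_force: 0.0
```

```bash
cat >> h.py <<'E'
def goto(P,ang=None):
    "tool delta to world TCP P, tool x at world angle ang deg"
    T=tool(); d=T[:3,:3].T@(np.array(P)-T[:3,3]); a=np.degrees(np.arctan2(T[1,0],T[0,0]))
    print('at',np.round(T[:3,3],3),'ang',round(a,1),'delta/100mm',np.round(d*10,3),end=' ')
    if ang is not None: print('rz/90', np.round(-((ang-a+180)%360-180)/90,3),end='')
    print()
E
python3 - <<'E'
from h import *
s=marks('wrist',['medium','medium_tip']); cv2.imwrite('pics/w1.png',s['img'][:,:,::-1])
goto([.480,.330,.035],170.5)
E
```

```text
wrist medium [286. 319.] 0.78 [0.61  0.317 0.   ]
wrist medium_tip [263. 202.] 0.9 [0.468 0.33  0.054]
at [0.487 0.38  0.205] ang 170.5 delta/100mm [-0.019 -0.508  1.702] rz/90 0.0
```

View pics/w1.png

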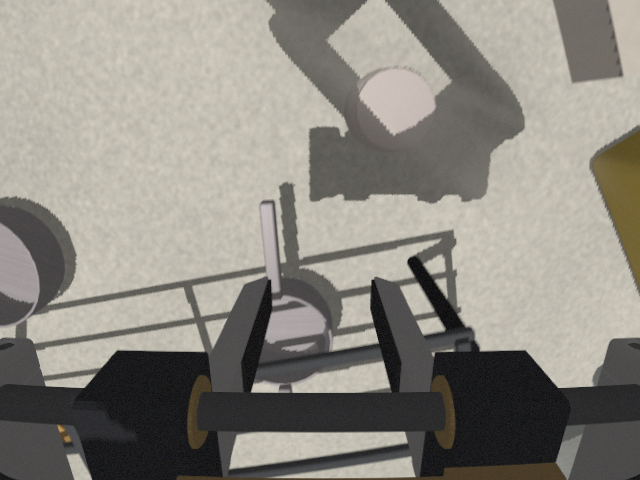

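The wrist picture shows the medium handle tip at (266,203), in agreement with the top view. The gripper body is wide along the closing line, as I assumed.

Emit:
drive_tool(
  deltas="-0.02 -0.5 0 0 0 0 50; -0.02 -0.51 0.4 0 0 0 50; -0.02 -0.51 0.85 0 0 0 50; -0.02 -0.51 0.9 0 0 0 50",
)

```text
time: 2.85
tool_pos: [0.4753, 0.3284, 0.1093]
ee_rot: [-3.134, -0.01, 2.979]
wrist_force: [-0.9, -0.4, -1.8]
width: 0.0499
finger_force: 0.0
```

Emit:
drive_tool(
  deltas="0 0 0.4 0 0 0 50; 0 0 0.78 0 0 0 50; 0 0 0.78 0 0 0 0; 0 0 0.78 0 0 0 0; 0 0 0.78 0 0 0 0",
)

```text
time: 3.35
tool_pos: [0.4823, 0.3314, 0.0412]
ee_rot: [3.138, 0.005, 2.978]
wrist_force: [0.0, 1.3, 0.3]
width: 0.0295
finger_force: 0.0
```

Emit:
drive_tool(
  deltas="0 0 0 0 0 0 0; 0 0 0 0 0 0 0; 0 0 0 0 0 0 0",
)

```text
time: 3.65
tool_pos: [0.4818, 0.3309, 0.0393]
ee_rot: [3.138, 0.003, 2.977]
wrist_force: [0.7, 2.0, 1.8]
width: 0.0117
finger_force: 29.7
```

Emit:
drive_tool(
  deltas="0.2 -0.05 0 0 0 0 0; 0.4 -0.1 0 0 0 0 0; 0.6 -0.16 0 0 0 0 0; 0.8 -0.21 0 0 0 0 0; 1 -0.26 0 0 0 0 0",
)

```text
time: 4.15
tool_pos: [0.379, 0.3208, 0.0389]
ee_rot: [3.139, 0.005, 2.976]
wrist_force: [2.2, 0.6, 1.4]
width: 0.0119
finger_force: 29.7
```

Emit:
drive_tool(
  deltas="0.25 -0.06 0 0 0 0 0; 0.5 -0.13 0 0 0 0 0; 0.75 -0.2 0 0 0 0 0; 0.9 -0.26 0 0 0 0 0; 0.9 -0.26 0 0 0 0 0",
)

```text
time: 4.65
tool_pos: [0.2834, 0.3102, 0.0389]
ee_rot: [3.139, -0.0, 2.978]
wrist_force: [-5.2, 1.0, 7.5]
width: 0.0119
finger_force: 29.9
```

Emit:
drive_tool(
  deltas="0 0 0 0 0 0 0; 0 0 0 0 0 0 34;0 0 0 0 0 0 34;0 0 0 0 0 0 34;0 0 0 0 0 0 34",
)

```text
time: 5.15
tool_pos: [0.2847, 0.3093, 0.0371]
ee_rot: [-3.141, -0.0, 2.976]
wrist_force: [0.2, 0.1, -0.7]
width: 0.0338
finger_force: 0.0
```

Emit:
drive_tool(
  deltas="0 0 -0.4 0 0 0 34; 0 0 -0.9 0 0 0 34; 0 0 -1 0 0 0 34",
)

```text
time: 5.45
tool_pos: [0.2873, 0.3116, 0.1433]
ee_rot: [3.134, 0.007, 2.977]
wrist_force: [0.4, 0.4, 0.4]
width: 0.0342
finger_force: 0.0
```

```bash
python3 - <<'E'
from h import *
s=marks('top',['medium','medium_tip','medium_lug']); cv2.imwrite('pics/t2.png',s['img'][:,:,::-1])
marks('scene',['medium','medium_tip','medium_lug'])
goto([.48,.3,.14])
E
```

```text
top medium [206. 295.] 0.66 [0.412 0.29  0.   ]
top medium_tip [430. 260.] 0.49 [ 0.508 -0.264  0.054]
top medium_lug [204. 268.] 0.67 [0.479 0.287 0.054]
top medium_lug [202. 298.] 0.56 [0.406 0.287 0.054]
scene medium [446. 293.] 0.81 [0.409 0.291 0.   ]
scene medium [424. 290.] 0.47 [0.443 0.251 0.   ]
scene medium_tip [497. 255.] 0.67 [0.268 0.319 0.054]
scene medium_lug [423. 289.] 0.94 [0.479 0.27  0.054]
scene medium_lug [350. 251.] 0.15 [0.524 0.078 0.054]
at [0.284 0.309 0.135] ang 170.6 delta/100mm [-1.951  0.235 -0.051]
```

View pics/t2.png

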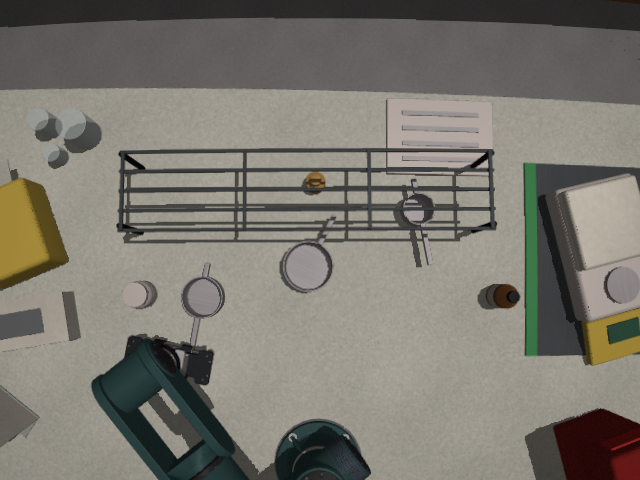

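The medium pan stands free at about (203,297), which is (0.408, 0.289), with its lug at (206,268). Next I take the lug.

Emit:
drive_tool(
  deltas="-0.5 0 0 0 0 0 34; -1 0 0 0 0 0 34",
)

```text
time: 6.05
tool_pos: [0.3831, 0.2932, 0.1365]
ee_rot: [-3.141, -0.001, 2.98]
wrist_force: [0.4, 0.1, -0.5]
width: 0.0339
finger_force: 0.0
```

Emit:
drive_tool(
  deltas="-0.5 0 0 0 0 0 34; -1 0 0 0 0 0 34; -1.0 0 0 0 0 0 34",
)

```text
time: 6.35
tool_pos: [0.4859, 0.2746, 0.1341]
ee_rot: [-3.138, -0.002, 2.972]
wrist_force: [-0.1, -1.0, 0.5]
width: 0.0344
finger_force: 0.0
```

```bash
python3 - <<'E'
from h import *
s=marks('wrist',['medium','medium_tip','medium_lug']); cv2.imwrite('pics/w2.png',s['img'][:,:,::-1])
goto([.484,.276,.037],170.5)
E
```

```text
wrist medium [324. 125.] 0.91 [0.407 0.29  0.   ]
wrist medium_lug [328. 229.] 0.85 [0.475 0.281 0.054]
at [0.481 0.277 0.137] ang 170.6 delta/100mm [-0.037 -0.002  0.997] rz/90 0.001
```

View pics/w2.png

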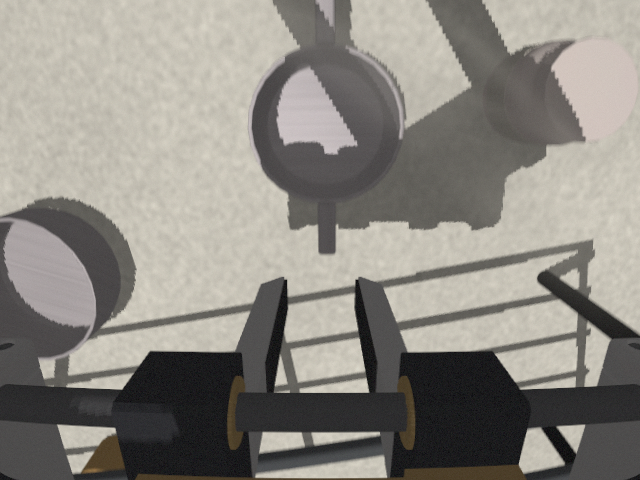

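Lug at (327,228) is centred between the fingers; go down and grip.

Emit:
drive_tool(
  deltas="-0.02 0.02 0.4 0 0 0 34; -0.02 0.02 0.85 0 0 0 34; -0.02 0.02 1 0 0 0 34; -0.02 0.02 1 0 0 0 0; -0.02 0.02 1 0 0 0 0",
)

```text
time: 7.05
tool_pos: [0.4845, 0.2792, 0.0393]
ee_rot: [3.14, 0.002, 2.978]
wrist_force: [0.3, 0.8, 0.6]
width: 0.0212
finger_force: 0.0
```

Emit:
drive_tool(
  deltas="0 0 0 0 0 0 0; 0 0 0 0 0 0 0; 0 0 0 0 0 0 0;0 0 -0.1 0 0 0 0;0 0 -0.2 0 0 0 0",
)

```text
time: 7.55
tool_pos: [0.4838, 0.2782, 0.0575]
ee_rot: [-3.141, -0.001, 2.977]
wrist_force: [0.8, 0.2, -2.7]
width: 0.0119
finger_force: 30.0
```

Emit:
drive_tool(
  deltas="0 0 -0.15 0 0 0 0; 0 0 -0.3 0 0 0 0; 0 0 -0.45 0 0 0 0; 0 0 -0.45 0 0 0 0",
)

```text
time: 7.95
tool_pos: [0.4861, 0.2794, 0.1063]
ee_rot: [3.138, 0.006, 2.977]
wrist_force: [-0.5, 0.3, -2.1]
width: 0.0118
finger_force: 30.0
```

```bash
python3 - <<'E'
from h import *
z=dict(Z,medium_lug=.12,medium_tip=.12,medium=.065)
s=marks('wrist',['medium','medium_tip','medium_lug'],z)
s=marks('scene',['medium_tip','medium_lug'],z); cv2.imwrite('pics/s3.png',cv2.resize(s['img'][150:390,280:600,::-1],(640,480)))
goto([.35,.25,.105])
E
```

```text
wrist medium [322. 134.] 0.69 [0.411 0.293 0.065]
wrist medium [105. 471.] 0.65 [0.63  0.085 0.065]
wrist medium_lug [322. 285.] 0.63 [0.476 0.282 0.12 ]
scene medium_tip [505. 237.] 0.96 [0.269 0.323 0.12 ]
scene medium_lug [429. 272.] 0.71 [0.478 0.277 0.12 ]
scene medium_lug [501. 240.] 0.58 [0.282 0.32  0.12 ]
at [0.484 0.278 0.101] ang 170.6 delta/100mm [ 1.272 -0.497 -0.033]
```

View pics/s3.png

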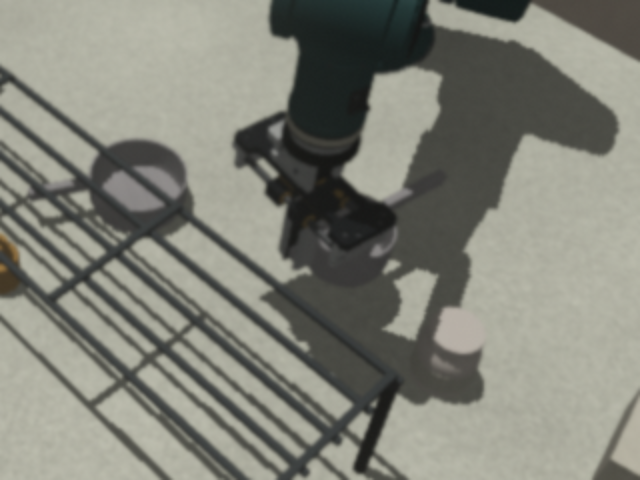

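Medium is lifted level, about 64 mm up. Now I swing it round towards the large pan.

Emit:
drive_tool(
  deltas="0.1 -0.14 0 0 0 0.09 0; 0.2 -0.28 0 0 0 0.18 0; 0.3 -0.42 0 0 0 0.27 0; 0.4 -0.55 0 0 0 0.36 0; 0.49 -0.69 0 0 0 0.45 0",
)

```text
time: 8.8
tool_pos: [0.4235, 0.2178, 0.1018]
ee_rot: [-3.14, -0.0, 2.264]
wrist_force: [-0.9, 0.3, -2.9]
width: 0.0116
finger_force: 30.0
```

Emit:
drive_tool(
  deltas="-0.03 -0.18 0 0 0 0.09 0; -0.06 -0.36 0 0 0 0.18 0; -0.09 -0.54 0 0 0 0.27 0; -0.12 -0.73 0 0 0 0.36 0; -0.15 -0.91 0 0 0 0.45 0",
)

```text
time: 9.3
tool_pos: [0.3633, 0.1476, 0.1019]
ee_rot: [-3.14, 0.001, 1.557]
wrist_force: [0.8, 0.2, -3.1]
width: 0.0119
finger_force: 30.0
```

Emit:
drive_tool(
  deltas="-0.14 0 0 0 0 0.09 0; -0.28 0 0 0 0 0.18 0; -0.42 0 0 0 0 0.27 0; -0.56 0 0 0 0 0.36 0; -0.7 0 0 0 0 0.45 0",
)

```text
time: 9.8
tool_pos: [0.3631, 0.0777, 0.1019]
ee_rot: [-3.14, 0.001, 0.851]
wrist_force: [0.7, -0.1, -2.3]
width: 0.0117
finger_force: 30.0
```

Emit:
drive_tool(
  deltas="0 0 0 0 0 0.06 0; 0 0 0 0 0 0.12 0; 0 0 0 0 0 0.12 0",
)

```text
time: 10.1
tool_pos: [0.3633, 0.0781, 0.1019]
ee_rot: [-3.14, 0.001, 0.668]
wrist_force: [0.8, -0.1, -2.2]
width: 0.0116
finger_force: 30.0
```

```bash
python3 - <<'E'
from h import *
goto([.4265,-.014,.101],38)
z=dict(Z,medium_lug=.12,medium_tip=.12,medium=.064)
s=marks('top',['medium','medium_tip','medium_lug','large','large_tip'],z)
cv2.imwrite('pics/t4.png',cv2.resize(s['img'][150:390,200:520,::-1],(800,600),interpolation=cv2.INTER_CUBIC))
for xy in [(307.5,267)]: print(pt(s,xy,.048))
E
```

```text
at [0.363 0.078 0.102] ang 38.3 delta/100mm [-0.074  1.115  0.008] rz/90 0.003
top medium [267. 289.] 0.63 [0.431 0.13  0.064]
top medium [497. 294.] 0.37 [ 0.427 -0.428  0.064]
top medium_tip [230. 244.] 0.94 [0.533 0.214 0.12 ]
top medium_lug [286. 316.] 0.89 [0.372 0.081 0.12 ]
top large [309. 266.] 0.93 [0.489 0.032 0.   ]
top large [415. 187.] 0.24 [ 0.697 -0.236  0.   ]
top large_tip [336. 216.] 0.6 [ 0.613 -0.032  0.048]
[0.48634531 0.0347562  0.048     ]
```

View pics/t4.png

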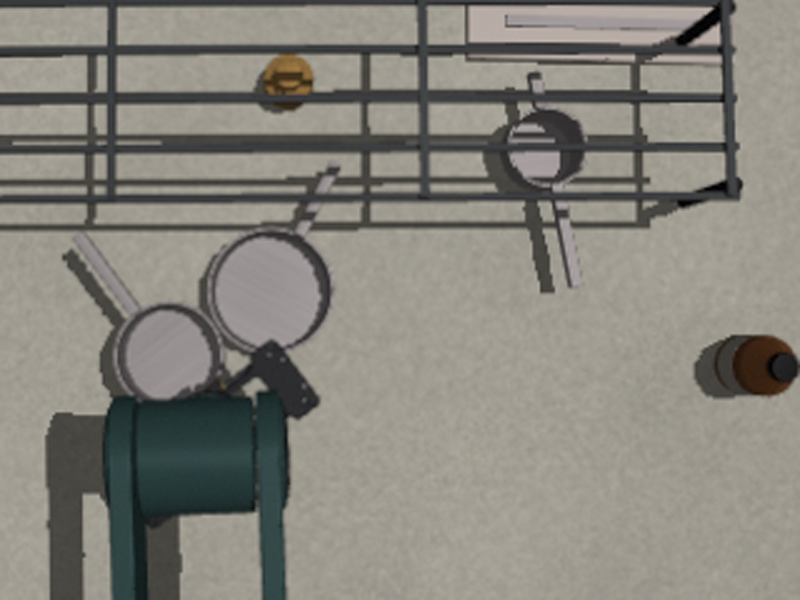

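Large rim centre is at crop (268,291), which is (0.488, 0.034). Medium's rim centre is at crop (167,357), which is (0.423, 0.126), agreeing with the tool-based estimate. I move over the large pan and lower.

Emit:
drive_tool(
  deltas="-0.03 0.35 0 0 0 0 0; -0.06 0.7 0 0 0 0 0; -0.07 1 0 0 0 0 0; -0.07 1 0 0 0 0 0",
)

```text
time: 10.8
tool_pos: [0.4222, -0.007, 0.1026]
ee_rot: [3.14, 0.0, 0.665]
wrist_force: [-0.3, 0.2, -2.3]
width: 0.0117
finger_force: 30.0
```

Emit:
drive_tool(
  deltas="0 0.12 0 0 0 0 0; 0 0.12 0.12 0 0 0 0; 0 0.12 0.24 0 0 0 0; 0 0.12 0.36 0 0 0 0; 0 0.12 0.45 0 0 0 0",
)

```text
time: 11.3
tool_pos: [0.4265, -0.0132, 0.0554]
ee_rot: [-3.139, 0.002, 0.669]
wrist_force: [-0.1, 0.1, -3.2]
width: 0.0119
finger_force: 30.0
```

Emit:
drive_tool(
  deltas="0 0 0.05 0 0 0 0; 0 0 0.1 0 0 0 0; 0 0 0.13 0 0 0 0; 0 0 0.13 0 0 0 0",
)

```text
time: 11.7
tool_pos: [0.4281, -0.0143, 0.0451]
ee_rot: [3.141, -0.0, 0.668]
wrist_force: [-2.9, -2.2, 3.1]
width: 0.0119
finger_force: 30.0
```

```bash
python3 - <<'E'
from h import *
goto([.4265,-.014,.041],38)
s=snap('top')
cv2.imwrite('pics/t5.png',cv2.resize(s['img'][150:390,200:520,::-1],(800,600),interpolation=cv2.INTER_CUBIC))
E
```

```text
at [ 0.428 -0.014  0.045] ang 38.3 delta/100mm [-0.011 -0.012  0.041] rz/90 0.003
```

View pics/t5.png

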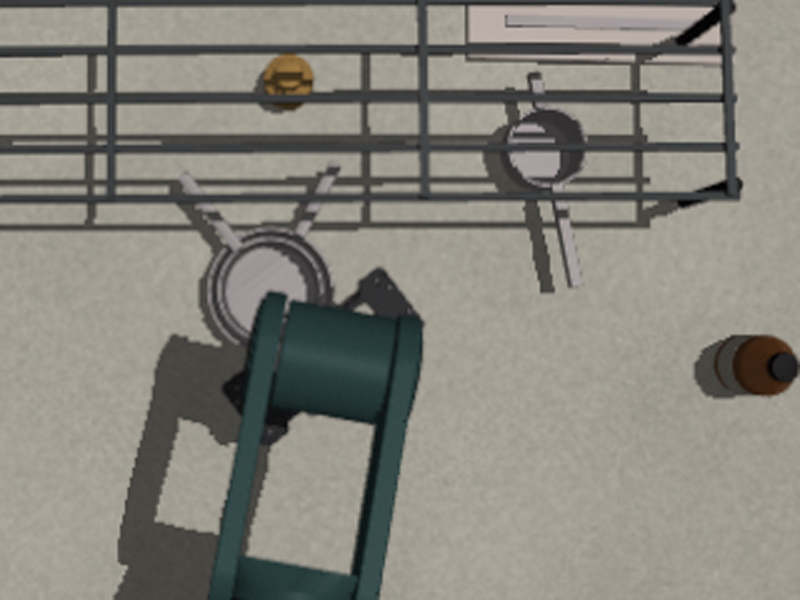

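Medium sits inside large, handle tips at crop (183,178) and (335,168), with light floor contact. I release, rise and head for the small pan.

Emit:
drive_tool(
  deltas="0 0 0 0 0 0 34; 0 0 0 0 0 0 34; 0 0 0 0 0 0 34; 0 0 -0.1 0 0 0 34; 0 0 -0.3 0 0 0 34",
)

```text
time: 12.25
tool_pos: [0.4267, -0.0136, 0.0738]
ee_rot: [-3.139, 0.002, 0.668]
wrist_force: [-0.2, 0.3, 0.1]
width: 0.0336
finger_force: 0.0
```

Emit:
drive_tool(
  deltas="0 0 -0.5 0 0 0 34; 0 0 -1 0 0 0 34; 0 0 -1 0 0 0 34",
)

```text
time: 12.55
tool_pos: [0.4325, -0.0145, 0.1835]
ee_rot: [3.129, -0.012, 0.668]
wrist_force: [0.7, 1.1, 0.7]
width: 0.0341
finger_force: 0.0
```

```bash
python3 - <<'E'
from h import *
c=np.array([.632,-.23]);t=np.array([.503,-.26])
s=marks('top',['small','small_tip','small_lug','medium','medium_lug','medium_tip','large'],dict(Z,medium=.004,medium_lug=.058,medium_tip=.058))
s=marks('scene',['small','small_tip','small_lug','medium','medium_lug','medium_tip','large'],dict(Z,medium=.004,medium_lug=.058,medium_tip=.058))
s=marks('wrist',['medium','large','medium_lug','medium_tip'],dict(Z,medium=.004,medium_lug=.058,medium_tip=.058))
cv2.imwrite('pics/w6.png',s['img'][:,:,::-1])
goto([.36,-.2,.18],38); print(robot.get_obs()['joint_positions'])
E
```

```text
top small [334. 214.] 0.62 [ 0.623 -0.029  0.   ]
top small [417. 210.] 0.56 [ 0.637 -0.242  0.   ]
top small_tip [431. 260.] 0.74 [ 0.507 -0.264  0.06 ]
top small_lug [413. 183.] 0.69 [ 0.697 -0.22   0.06 ]
top medium [306. 269.] 0.98 [0.483 0.039 0.004]
top medium [312. 185.] 0.59 [0.696 0.028 0.004]
top medium_tip [273. 222.] 0.63 [0.595 0.12  0.058]
top medium_tip [314. 187.] 0.36 [0.682 0.024 0.058]
top large [414. 206.] 0.64 [ 0.649 -0.235  0.   ]
scene small [242. 218.] 0.94 [ 0.633 -0.235  0.   ]
scene small_tip [272. 179.] 0.94 [ 0.511 -0.253  0.06 ]
scene small_tip [339. 279.] 0.56 [0.605 0.128 0.06 ]
scene small_lug [224. 217.] 0.76 [ 0.692 -0.215  0.06 ]
scene medium [346. 243.] 0.9 [0.484 0.02  0.004]
scene medium [349. 249.] 0.55 [0.493 0.04  0.004]
scene medium_lug [351. 211.] 0.7 [ 0.432 -0.02   0.058]
scene medium_tip [341. 279.] 0.77 [0.602 0.129 0.058]
scene large [348. 252.] 0.9 [0.497 0.043 0.   ]
scene large [294. 247.] 0.68 [ 0.59 -0.06  0.  ]
wrist medium [320. 128.] 0.87 [0.489 0.034 0.004]
wrist medium_lug [324. 219.] 0.86 [ 0.438 -0.01   0.058]
wrist medium_lug [631. 190.] 0.47 [ 0.611 -0.19   0.058]
at [ 0.428 -0.014  0.175] ang 38.3 delta/100mm [-1.685  1.041 -0.055] rz/90 0.003
[-1.65209294e-01 -1.81001033e-01  1.68896040e+00  1.11888802e-04
  1.63351170e+00  7.37707814e-01]
```

View pics/w6.png

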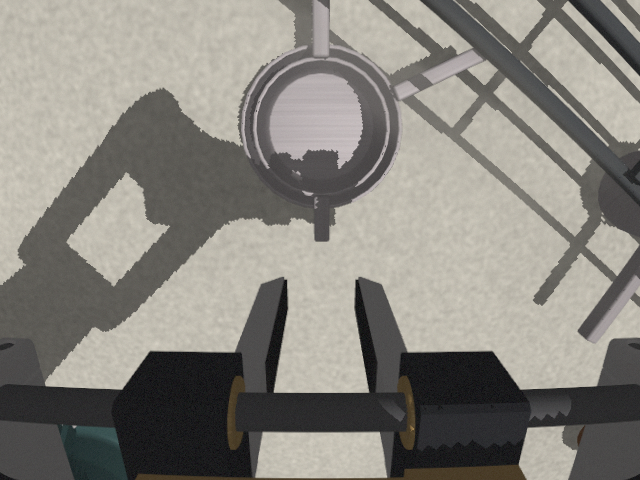

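Medium sits concentric in large at (320,125), with both handles fanned. On to the small pan's handle.

Emit:
drive_tool(
  deltas="-0.1 0.13 0 0 0 -0.09 40; -0.2 0.25 0 0 0 -0.18 40; -0.3 0.38 0 0 0 -0.27 40; -0.4 0.5 0 0 0 -0.36 40; -0.5 0.63 0 0 0 -0.45 40",
)

```text
time: 14.1
tool_pos: [0.4276, -0.0949, 0.1745]
ee_rot: [3.141, -0.0, 1.381]
wrist_force: [-0.1, 0.7, -0.6]
width: 0.04
finger_force: 0.0
```

Emit:
drive_tool(
  deltas="-0.16 0.03 0 0 0 -0.09 40; -0.32 0.06 0 0 0 -0.18 40; -0.47 0.09 0 0 0 -0.27 40; -0.63 0.12 0 0 0 -0.36 40; -0.79 0.15 0 0 0 -0.45 40",
)

```text
time: 14.6
tool_pos: [0.4269, -0.1754, 0.1745]
ee_rot: [3.141, -0.0, 2.087]
wrist_force: [0.1, 0.8, -0.1]
width: 0.0405
finger_force: 0.0
```

Emit:
drive_tool(
  deltas="-0.17 -0.03 0 0 0 -0.09 40; -0.34 -0.05 0 0 0 -0.18 40; -0.51 -0.08 0 0 0 -0.27 40; -0.68 -0.1 0 0 0 -0.36 40; -0.85 -0.13 0 0 0 -0.45 40",
)

```text
time: 15.1
tool_pos: [0.4574, -0.256, 0.1744]
ee_rot: [3.141, -0.0, 2.794]
wrist_force: [0.5, -0.0, -0.2]
width: 0.0403
finger_force: 0.0
```

Emit:
drive_tool(
  deltas="-0.17 0.04 0 0 0 -0.09 40; -0.34 0.08 0 0 0 -0.18 40; -0.53 0.16 0 0 0 -0.27 40; -0.53 0.16 0 0 0 -0.3 40; -0.53 0.16 0 0 0 -0.3 40",
)

```text
time: 15.6
tool_pos: [0.5128, -0.2585, 0.174]
ee_rot: [3.141, -0.001, -3.023]
wrist_force: [0.1, -0.4, -0.5]
width: 0.04
finger_force: 0.0
```

```bash
python3 - <<'E'
from h import *
s=marks('wrist',['small','small_tip'])
cv2.imwrite('pics/w7.png',s['img'][:,:,::-1])
goto([.513,-.257,.047],187); print(robot.get_obs()['joint_positions'])
E
```

```text
wrist small [330. 331.] 0.72 [ 0.634 -0.235  0.   ]
wrist small [546. 398.] 0.69 [0.695 0.021 0.   ]
wrist small_tip [318. 214.] 0.73 [ 0.499 -0.263  0.06 ]
wrist small_tip [328. 332.] 0.33 [ 0.601 -0.243  0.06 ]
at [ 0.512 -0.259  0.174] ang -173.3 delta/100mm [-0.01   0.015  1.275] rz/90 -0.003
[-5.66398324e-01  1.48075158e-01  1.36477298e+00  2.77532244e-05
  1.62884720e+00 -2.25410495e+00]
```

View pics/w7.png

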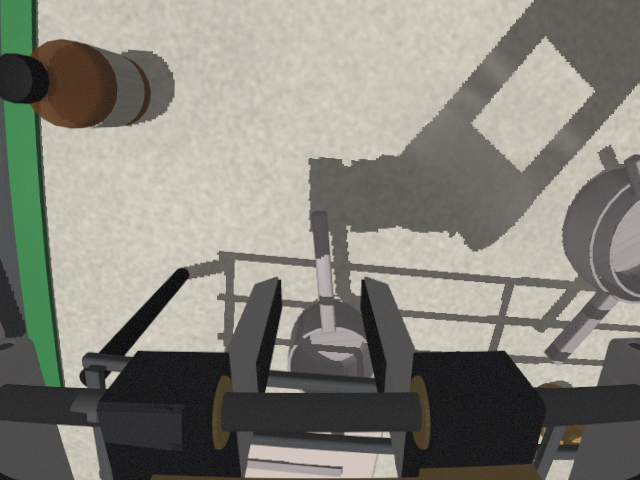

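The small tip is at (319,211), about (0.497, -0.263). I back off 4 mm, descend, grip and draw out.

Emit:
drive_tool(
  deltas="0.04 0 0.4 0 0 0 40; 0.04 0 0.8 0 0 0 40; 0.04 0 0.95 0 0 0 40; 0.04 0 0.95 0 0 0 40",
)

```text
time: 16.15
tool_pos: [0.5065, -0.258, 0.0766]
ee_rot: [3.138, -0.005, -3.024]
wrist_force: [0.4, -0.9, -0.3]
width: 0.0399
finger_force: 0.0
```

Emit:
drive_tool(
  deltas="0 0 0.2 0 0 0 40; 0 0 0.34 0 0 0 40; 0 0 0.34 0 0 0 0; 0 0 0.34 0 0 0 0; 0 0 0.34 0 0 0 0",
)

```text
time: 16.65
tool_pos: [0.5093, -0.2596, 0.0469]
ee_rot: [-3.14, 0.002, -3.024]
wrist_force: [0.1, 0.3, -0.5]
width: 0.0196
finger_force: 0.0
```

Emit:
drive_tool(
  deltas="0 0 0 0 0 0 0; 0 0 0 0 0 0 0; 0 0 0 0 0 0 0; 0 0 0 0 0 0 0",
)

```text
time: 17.05
tool_pos: [0.5088, -0.2589, 0.0459]
ee_rot: [3.142, 0.001, -3.023]
wrist_force: [-0.3, 1.6, 2.7]
width: 0.0119
finger_force: 29.3
```

Emit:
drive_tool(
  deltas="0.2 0.02 0 0 0 0 0; 0.4 0.05 0 0 0 0 0; 0.6 0.07 0 0 0 0 0; 0.8 0.09 0 0 0 0 0; 1 0.12 0 0 0 0 0",
)

```text
time: 17.55
tool_pos: [0.4082, -0.2598, 0.0461]
ee_rot: [-3.139, 0.003, -3.024]
wrist_force: [2.0, -0.4, 1.1]
width: 0.0117
finger_force: 29.8
```

Emit:
drive_tool(
  deltas="0.25 0.03 0 0 0 0 0; 0.5 0.06 0 0 0 0 0; 0.75 0.09 0 0 0 0 0; 1 0.12 0 0 0 0 0; 1 0.12 0 0 0 0 0",
)

```text
time: 18.05
tool_pos: [0.304, -0.2593, 0.046]
ee_rot: [-3.14, -0.004, -3.026]
wrist_force: [-6.7, 1.0, 7.3]
width: 0.0117
finger_force: 30.0
```

Emit:
drive_tool(
  deltas="0 0 0 0 0 0 0; 0 0 0 0 0 0 34;0 0 0 0 0 0 34;0 0 0 0 0 0 34;0 0 0 0 0 0 34",
)

```text
time: 18.55
tool_pos: [0.3072, -0.2587, 0.0452]
ee_rot: [3.141, -0.0, -3.023]
wrist_force: [-0.5, 0.1, -0.1]
width: 0.0337
finger_force: 0.0
```

Emit:
drive_tool(
  deltas="0 0 -0.4 0 0 0 34; 0 0 -0.9 0 0 0 34; 0 0 -1 0 0 0 34; 0 0 -1 0 0 0 34",
)

```text
time: 18.95
tool_pos: [0.3083, -0.26, 0.1479]
ee_rot: [-3.137, 0.003, -3.023]
wrist_force: [0.5, 1.0, 0.3]
width: 0.0336
finger_force: 0.0
```

Emit:
drive_tool(
  deltas="-0.5 -0.04 0 0 0 0 34; -0.95 -0.09 0 0 0 0 34; -0.95 -0.09 0 0 0 0 34",
)

```text
time: 19.25
tool_pos: [0.4048, -0.2552, 0.1417]
ee_rot: [3.137, -0.003, -3.02]
wrist_force: [0.1, -0.4, -0.0]
width: 0.0337
finger_force: 0.0
```

Emit:
drive_tool(
  deltas="-0.5 -0.04 0 0 0 0 34; -0.95 -0.09 0 0 0 0 34; -0.95 -0.09 0 0 0 0 34; -0.95 -0.09 0 0 0 0 34",
)

```text
time: 19.65
tool_pos: [0.4965, -0.2536, 0.1427]
ee_rot: [3.138, -0.005, -3.023]
wrist_force: [-0.5, 0.6, -0.5]
width: 0.0342
finger_force: 0.0
```

```bash
python3 - <<'E'
from h import *
for c in ('top','scene','wrist'): s=marks(c,['small','small_tip','small_lug'])
cv2.imwrite('pics/w8.png',s['img'][:,:,::-1])
goto([.49,-.237,.043],187)
E
```

```text
top small [416. 288.] 0.82 [ 0.439 -0.241  0.   ]
scene small [297. 186.] 0.59 [ 0.44  -0.239  0.   ]
scene small [259. 150.] 0.27 [ 0.423 -0.45   0.   ]
scene small_tip [328. 145.] 0.9 [ 0.297 -0.268  0.06 ]
scene small_lug [283. 177.] 0.56 [ 0.485 -0.24   0.06 ]
scene small_lug [297. 249.] 0.24 [ 0.62  -0.008  0.06 ]
wrist small [628. 247.] 0.7 [0.488 0.031 0.   ]
wrist small [340. 147.] 0.57 [ 0.433 -0.247  0.   ]
wrist small_tip [633. 251.] 0.66 [ 0.477 -0.018  0.06 ]
wrist small_lug [348. 235.] 0.74 [ 0.49  -0.236  0.06 ]
wrist small_lug [552. 425.] 0.59 [ 0.643 -0.032  0.06 ]
at [ 0.498 -0.254  0.146] ang -173.3 delta/100mm [0.056 0.182 1.027] rz/90 -0.003
```

View pics/w8.png

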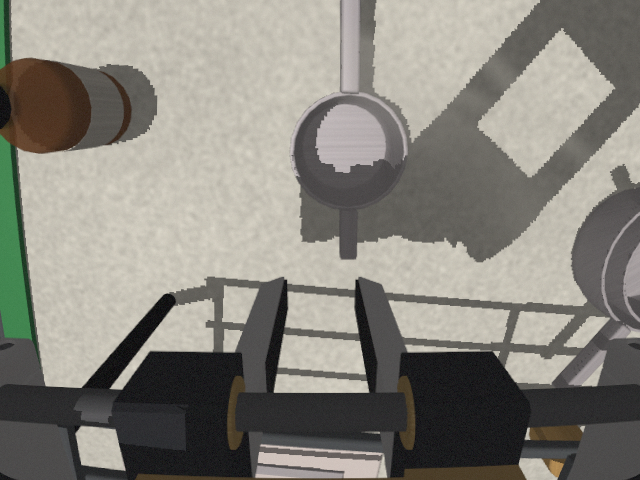

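Small is out, with its handle aligned with the tool: rim centre (350,150), lug (348,210)–(348,258).

```bash
python3 - <<'E'
from h import *
s=snap('wrist')
c=pt(s,(350,150),.06); print(c, pt(s,(348,233),.06),pt(s,(348,257),.06),pt(s,(349,45),.068))
T=tool(); a=np.radians(6.7); goto(np.r_[c[:2]+.063*np.array([np.cos(a),np.sin(a)]),.044])
E
```

```text
[ 0.4313116  -0.24309578  0.06      ] [ 0.48883981 -0.23651553  0.06      ] [ 0.5067632  -0.23401854  0.06      ] [ 0.36786266 -0.2529433   0.068     ]
at [ 0.498 -0.254  0.146] ang -173.2 delta/100mm [0.017 0.189 1.016]
```

Emit:
drive_tool(
  deltas="0.01 0.19 0.1 0 0 0 34; 0.01 0.19 0.5 0 0 0 34; 0.01 0.19 0.9 0 0 0 34; 0.01 0.19 1 0 0 0 34; 0.01 0.19 1 0 0 0 34",
)

```text
time: 20.8
tool_pos: [0.4933, -0.2347, 0.0435]
ee_rot: [3.139, -0.004, -3.024]
wrist_force: [-0.2, 0.1, -0.8]
width: 0.0341
finger_force: 0.0
```

Emit:
drive_tool(
  deltas="0 0 0.02 0 0 0 0; 0 0 0.02 0 0 0 0; 0 0 0.02 0 0 0 0;0 0 0.02 0 0 0 0;0 0 0.02 0 0 0 0",
)

```text
time: 21.3
tool_pos: [0.4959, -0.2362, 0.0454]
ee_rot: [-3.14, 0.003, -3.024]
wrist_force: [0.2, 0.4, 5.7]
width: 0.0119
finger_force: 30.0
```

Emit:
drive_tool(
  deltas="0 0 -0.15 0 0 0 0; 0 0 -0.3 0 0 0 0; 0 0 -0.5 0 0 0 0; 0 0 -0.7 0 0 0 0; 0 0 -0.7 0 0 0 0",
)

```text
time: 21.8
tool_pos: [0.4965, -0.2367, 0.1176]
ee_rot: [-3.137, 0.006, -3.023]
wrist_force: [0.0, -0.6, -1.0]
width: 0.0118
finger_force: 30.0
```

```bash
python3 - <<'E'
from h import *
goto([.425,.03,.12],5)
z=dict(Z,small=.07,small_tip=.13,small_lug=.13)
for c in ('scene','top','wrist'): marks(c,['small','small_tip','small_lug'],z)
E
```

```text
at [ 0.497 -0.237  0.118] ang -173.2 delta/100mm [ 0.395  2.733 -0.038] rz/90 -1.98
scene small [298. 167.] 0.85 [ 0.435 -0.235  0.07 ]
scene small [280. 290.] 0.27 [0.729 0.069 0.07 ]
scene small_tip [328. 123.] 0.7 [ 0.291 -0.274  0.13 ]
scene small_tip [294. 250.] 0.38 [0.664 0.041 0.13 ]
scene small_lug [285. 156.] 0.71 [ 0.476 -0.236  0.13 ]
top small [419. 290.] 0.79 [ 0.436 -0.233  0.07 ]
top small_lug [423. 268.] 0.68 [ 0.487 -0.231  0.13 ]
wrist small [321. 158.] 0.73 [ 0.431 -0.243  0.07 ]
wrist small_tip [320. 293.] 0.34 [ 0.486 -0.237  0.13 ]
wrist small_lug [322. 294.] 0.68 [ 0.486 -0.236  0.13 ]
```

Emit:
drive_tool(
  deltas="0.16 0.02 0 0 0 0.09 0; 0.32 0.04 0 0 0 0.18 0; 0.47 0.05 0 0 0 0.27 0; 0.63 0.07 0 0 0 0.36 0; 0.79 0.09 0 0 0 0.45 0",
)

```text
time: 22.9
tool_pos: [0.4144, -0.236, 0.1135]
ee_rot: [-3.141, 0.0, 2.547]
wrist_force: [-0.5, -0.8, -2.8]
width: 0.0116
finger_force: 30.0
```

Emit:
drive_tool(
  deltas="0.17 -0.04 0 0 0 0.09 0; 0.33 -0.08 0 0 0 0.18 0; 0.5 -0.11 0 0 0 0.27 0; 0.66 -0.15 0 0 0 0.36 0; 0.83 -0.19 0 0 0 0.45 0",
)

```text
time: 23.4
tool_pos: [0.3348, -0.2055, 0.1136]
ee_rot: [-3.141, 0.001, 1.84]
wrist_force: [-0.6, -1.0, -3.0]
width: 0.0118
finger_force: 30.0
```

Emit:
drive_tool(
  deltas="0.1 0.03 0 0 0 0.09 0; 0.19 0.06 0 0 0 0.18 0; 0.29 0.08 0 0 0 0.27 0; 0.38 0.11 0 0 0 0.36 0; 0.48 0.14 0 0 0 0.45 0",
)

```text
time: 23.9
tool_pos: [0.3357, -0.1554, 0.1136]
ee_rot: [3.141, 0.001, 1.133]
wrist_force: [0.3, 0.4, -2.4]
width: 0.0117
finger_force: 30.0
```

Emit:
drive_tool(
  deltas="0.11 -0.05 0 0 0 0.09 0; 0.22 -0.1 0 0 0 0.18 0; 0.33 -0.15 0 0 0 0.27 0; 0.44 -0.2 0 0 0 0.36 0; 0.55 -0.25 0 0 0 0.45 0",
)

```text
time: 24.4
tool_pos: [0.3358, -0.0948, 0.1135]
ee_rot: [3.141, 0.001, 0.426]
wrist_force: [0.2, 0.0, -2.1]
width: 0.0118
finger_force: 30.0
```

Emit:
drive_tool(
  deltas="0.08 -0.18 0 0 0 0.09 0; 0.17 -0.36 0 0 0 0.18 0; 0.25 -0.54 0 0 0 0.25 0; 0.25 -0.54 0 0 0 0.25 0; 0.25 -0.54 0 0 0 0.25 0",
)

```text
time: 24.9
tool_pos: [0.3361, -0.0359, 0.1135]
ee_rot: [3.141, 0.0, 0.043]
wrist_force: [-0.0, -0.7, -2.3]
width: 0.0119
finger_force: 30.0
```

```bash
python3 - <<'E'
from h import *
goto([.4245,.033,.118],2)
z=dict(Z,small=.07,small_tip=.13,small_lug=.13,medium=.004,medium_tip=.058,medium_lug=.058)
for c in ('top','wrist','scene'): marks(c,['small','small_tip','small_lug','medium','medium_tip','medium_lug','large','large_tip'],z)
E
```

```text
at [ 0.336 -0.036  0.113] ang 2.5 delta/100mm [ 0.913 -0.65  -0.046] rz/90 0.005
top small [335. 303.] 0.83 [ 0.402 -0.032  0.07 ]
top small_tip [334. 242.] 0.82 [ 0.542 -0.024  0.13 ]
top small_lug [341. 334.] 0.97 [ 0.334 -0.045  0.13 ]
top medium [308. 268.] 0.6 [0.484 0.033 0.004]
top medium_tip [272. 221.] 0.77 [0.597 0.123 0.058]
top medium_tip [498. 295.] 0.4 [ 0.425 -0.432  0.058]
top medium_lug [324. 288.] 0.69 [ 0.435 -0.006  0.058]
top large_tip [334. 219.] 0.79 [ 0.606 -0.028  0.048]
top large_tip [312. 185.] 0.57 [0.688 0.028 0.048]
wrist small [319. 156.] 0.73 [ 0.401 -0.033  0.07 ]
wrist small_lug [320. 296.] 0.95 [ 0.344 -0.036  0.13 ]
wrist small_lug [224.  14.] 0.4 [0.459 0.006 0.13 ]
wrist medium [225.  15.] 0.76 [0.489 0.035 0.004]
wrist medium_lug [282.  88.] 0.7 [ 0.438 -0.01   0.058]
wrist large [226.  15.] 0.25 [0.49  0.035 0.   ]
wrist large_tip [318. 157.] 0.32 [ 0.399 -0.032  0.048]
scene small [356. 201.] 0.64 [ 0.406 -0.03   0.07 ]
scene small_lug [376. 170.] 0.58 [ 0.332 -0.035  0.13 ]
scene medium [349. 244.] 0.79 [0.481 0.026 0.004]
scene medium_tip [342. 277.] 0.96 [0.595 0.125 0.058]
scene medium_lug [348. 209.] 0.88 [ 0.432 -0.031  0.058]
scene large [350. 250.] 0.94 [0.491 0.041 0.   ]
scene large_tip [293. 248.] 0.6 [ 0.62  -0.023  0.048]
```

Emit:
drive_tool(
  deltas="0 0 -0.08 0 0 0 0; 0.3 -0.22 -0.08 0 0 0 0; 0.6 -0.44 -0.08 0 0 0 0; 0.91 -0.65 -0.08 0 0 0 0; 0.91 -0.65 -0.08 0 0 0 0",
)

```text
time: 26.75
tool_pos: [0.4276, 0.035, 0.1219]
ee_rot: [-3.14, -0.002, 0.043]
wrist_force: [-0.4, 0.8, -3.0]
width: 0.0119
finger_force: 30.0
```

Emit:
drive_tool(
  deltas="0 0 0 0 0 0 0; 0 0 0.12 0 0 0 0; 0 0 0.24 0 0 0 0; 0 0 0.36 0 0 0 0; 0 0 0.45 0 0 0 0",
)

```text
time: 27.25
tool_pos: [0.4233, 0.0325, 0.0746]
ee_rot: [-3.141, 0.002, 0.039]
wrist_force: [0.4, -0.0, -1.2]
width: 0.0117
finger_force: 30.0
```

```bash
python3 - <<'E'
from h import *
goto([.4245,.033,.054],2); print(robot.get_obs()['wrist_force'])
E
```

```text
at [0.423 0.032 0.075] ang 2.2 delta/100mm [ 0.012 -0.005  0.206] rz/90 0.002
[ 0.37465846 -0.01288303 -1.21749547]
```

Emit:
drive_tool(
  deltas="0.01 0 0.07 0 0 0 0; 0.01 0 0.13 0 0 0 0; 0.01 0 0.18 0 0 0 0; 0.01 0 0.2 0 0 0 0; 0.01 0 0.2 0 0 0 0",
)

```text
time: 27.75
tool_pos: [0.4256, 0.0329, 0.0563]
ee_rot: [-3.141, 0.0, 0.04]
wrist_force: [0.6, 0.3, -3.1]
width: 0.0119
finger_force: 30.0
```

Emit:
drive_tool(
  deltas="0 0 0.02 0 0 0 0; 0 0 0.02 0 0 0 0; 0 0 0.02 0 0 0 0",
)

```text
time: 28.05
tool_pos: [0.426, 0.0329, 0.0548]
ee_rot: [-3.142, -0.001, 0.04]
wrist_force: [0.6, 0.4, -3.0]
width: 0.0119
finger_force: 30.0
```

Emit:
drive_tool(
  deltas="0 0 0.015 0 0 0 0; 0 0 0.015 0 0 0 0; 0 0 0.015 0 0 0 0",
)

```text
time: 28.35
tool_pos: [0.4257, 0.0328, 0.0536]
ee_rot: [3.141, -0.0, 0.04]
wrist_force: [-3.3, 0.0, 3.8]
width: 0.0119
finger_force: 30.0
```

Emit:
drive_tool(
  deltas="0 0 0 0 0 0 21; 0 0 0 0 0 0 21; 0 0 0 0 0 0 21; 0 0 0 0 0 0 21",
)

```text
time: 28.75
tool_pos: [0.4259, 0.0329, 0.0529]
ee_rot: [-3.141, -0.0, 0.04]
wrist_force: [-0.1, 0.6, -0.3]
width: 0.0207
finger_force: 0.0
```

Emit:
drive_tool(
  deltas="0 0 -0.1 0 0 0 21; 0 0 -0.3 0 0 0 21; 0 0 -0.6 0 0 0 21; 0 0 -1 0 0 0 21; 0 0 -1 0 0 0 21",
)

```text
time: 29.25
tool_pos: [0.4296, 0.0327, 0.1599]
ee_rot: [3.141, -0.013, 0.04]
wrist_force: [0.9, 0.1, 1.1]
width: 0.0211
finger_force: 0.0
```

```bash
python3 - <<'E'
from h import *
goto([.4245,.033,.15],2)
z=dict(Z,small=.008,small_tip=.068,small_lug=.068,medium=.004,medium_tip=.058,medium_lug=.058)
for c in ('top','wrist','scene'):
    s=marks(c,['small','small_tip','small_lug','medium','medium_tip','medium_lug','large','large_tip'],z)
    cv2.imwrite(f'pics/end_{c}.png',s['img'][:,:,::-1])
    if c=='wrist':
        g=cv2.cvtColor(s['img'],cv2.COLOR_RGB2GRAY)
        for zc,r in ((.048,.062),(.058,.051),(.068,.04)): print(zc,proj(s,[.489,.035,zc]),proj(s,[.489,.035+r,zc]))
E
```

```text
at [0.43  0.033 0.16 ] ang 2.3 delta/100mm [-0.052 -0.005  0.099] rz/90 0.003
top small [307. 264.] 0.97 [0.494 0.035 0.008]
top small_tip [306. 204.] 0.95 [0.637 0.041 0.068]
top medium [306. 268.] 0.76 [0.485 0.038 0.004]
top medium_tip [270. 220.] 0.73 [0.598 0.127 0.058]
top large_tip [313. 183.] 0.73 [0.693 0.026 0.048]
top large_tip [334. 216.] 0.59 [ 0.612 -0.028  0.048]
wrist small [321. 145.] 0.71 [0.49  0.035 0.008]
wrist small_lug [320. 236.] 0.76 [0.431 0.034 0.068]
wrist medium_lug [381. 226.] 0.77 [ 0.437 -0.011  0.058]
0.048 [320.77488623 150.06384377] [234.23914829 146.90945222]
0.058 [320.77677536 151.15238122] [246.98225655 148.41967202]
0.068 [320.77880545 152.32224377] [260.70764874 150.06144754]
scene small [349. 249.] 0.56 [0.495 0.043 0.008]
scene small_tip [307. 261.] 0.82 [0.63  0.043 0.068]
scene small_lug [370. 219.] 0.76 [0.423 0.039 0.068]
scene medium [347. 247.] 0.86 [0.492 0.03  0.004]
scene medium [496. 338.] 0.68 [0.425 0.446 0.004]
scene medium_tip [341. 279.] 0.72 [0.6   0.129 0.058]
scene medium_lug [353. 211.] 0.78 [ 0.43  -0.015  0.058]
scene large [348. 248.] 0.88 [0.49  0.034 0.   ]
scene large_tip [282. 290.] 0.69 [0.717 0.058 0.048]
scene large_tip [296. 247.] 0.59 [ 0.613 -0.023  0.048]
```

```bash
python3 - <<'E'
from h import *
marks('top',['bottle','jar','weight'])
print(robot.close_job())
E
```

```text
top bottle [499. 296.] 0.62 [ 0.42  -0.455  0.   ]
top bottle [146. 293.] 0.45 [0.414 0.443 0.   ]
top jar [146. 294.] 0.89 [0.412 0.443 0.   ]
top weight [312. 185.] 0.72 [0.695 0.029 0.   ]
the job is handed in; nothing more can be done
None
```

The job is handed in at about 30 s of the 72 s: medium is nested in large and small in medium, with the handles fanned under the rack and their ends at least about 65 mm apart, and the large pan, bottle, jar and weight where they stood, as far as the cameras show; no verdict was returned.

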